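# Make up a grinding-wheel pack on the arbor

## Robot

A 7-joint arm with a two-finger parallel gripper is mounted at the origin on the work surface. World frame = base frame: x ahead of the robot, y to its left, z up, the work surface at z = 0. Lengths are in m, angles in degrees, forces in N, time in s.
With the tool pointing down it reaches from about 0.35 to 0.9 m from the base axis. Payload 8.1 kg.
Tool frame: the origin (TCP) lies on the centre line of the jaws, within the pads' length; the fingertips stand 25 mm ahead of it and the grasp point (between the pads) lies 6 mm ahead of it; z points along the fingers, y is the line along which they close (so a half turn about z gives the same grasp; the last joint's range is limited). The gripper opens to 85 mm and grips with 20 to 120 N. Pads are 22 mm wide; open, the fingers measure 114 mm over their backs; the gripper's body (76 mm by 85 mm) begins 54 mm behind the grasp point. The pads swing forward as they close: fully open they stand 13 mm farther back than shut.
Start: joints at [62.303, 24.895, 1.432, 90.138, -0.665, 64.973, -4.303], TCP at [0.232, -0.58, 0.256] pointing down, gripper open.
Joint ranges: [-149.89, 149.89], [-25.12, 119.58], [-72.63, 75.52], [4.76, 147.25], [-75.54, 255.54], [6.69, 114.76], [-157.13, 157.13]. Speed limits (degrees/s): [127.2, 127.2, 172.46, 172.46, 180, 180, 180].

## Interface

Orientations are given as a 3x3 rotation matrix whose columns are the frame's x, y, z axes.
In Python, from bench import manip, get_image gives the robot as it stands. Calls block until the motion is done:
- manip.move_ptp(position, orientation): joint-space move of the TCP to a pose.
- manip.servo_line(position, frame=None, max_speed=0.15): straight line of the TCP; frame=None keeps the orientation; max_speed is the mean speed in m/s.
- manip.move_joints(angles): joint-space move.
- manip.gripper_to(opening): opening from 0.0 (shut) to 1.0 (fully open); the grip force is fixed at half the most; returns when the fingers have stopped.
- manip.wait(seconds).
- manip.solve_ik(position, orientation): joint angles nearest the present ones, or None.
- get_image(name): name is "scene" or "top"; returns a dict with "color" (400x640x3 uint8, red, green, blue), "K" (3x3 intrinsics, pixels), "world_from_camera" (4x4, takes a point from camera to world coordinates). Camera axes: x right, y down, z forward; pixel columns grow to the right and rows downward; lengths in m; the calibration is good to about 2 mm. A picture is of the moment at which its call begins. There is no depth.
A pose or a line that the arm cannot do raises manip.Unreachable and nothing moves.
- manip.hand_in(): hands the job in; it is judged then, once.
Readings, each from a call of its own:
- manip.read_time_s(): time.
- manip.read_joint_pos(): joint angles.
- manip.read_qvel(): joint speeds.
- manip.read_tau(): joint torques, N m.
- manip.read_ee_pos(): TCP position.
- manip.read_tcp_rot(): TCP orientation.
- manip.read_contact_force(): force on the tool from outside, world axes, zero at the start.
- manip.read_torque(): the same for the moment, N m.
- manip.read_opening(): opening from 0.0 (shut) to 1.0 (fully open).
- manip.read_grip_force(): force on a finger pad.
Only numpy, scipy, OpenCV 4.12 (cv2) and the standard library are available. Lean on these libraries where they do the work, as an engineer would, in place of code of your own. Each camera call takes 0.05 s, during which the arm holds its last target. There are 200 camera calls.

## Task

Make up the wheel pack on the arbor: thread the orange grinding wheel onto the rod and push it, with the loose blue ring ahead of it, fully home until it comes up solid, then slide the aluminium spacer fully home against the wheel, then the black end cap, open side first, against the spacer. With everything touching and solid, press the cap along the rod with a steady push of about 15 newtons for half a second, then let go and leave the pack closed up. Be gentle with the arbor, never pushing along the rod with more than 20 newtons, and leave the wrench and the tool cases where they are.

Things in the scene. Friction and masses are not known exactly. Their poses are not given: they have to be found in the camera images.
- rod_tip (a point): Centre of the free end of the arbor's polished steel rod, on a grey stand, 110 mm above the work surface. Rod horizontal, 20 mm in diameter, pointing along this point's -x (z up); its last 5 mm taper to 13 mm. Parts go on along +x. The stand's upright behind the blue ring is 50 mm wide and reaches 28 mm above the rod's axis
- ball (a point): Brass spring ball, 16 mm in diameter, in the top of the rod 12 mm from its tip; this point is the ball's centre, 5 mm above the rod's axis, so it stands 3 mm proud. Every bore rides over it: it lifts the part with up to about 6 N and rubs with 1 to 4 N as the part slides (more if the part is tilted or off centre). The cap sits over it when home
- flange_face (a point): Centre, on the rod's axis, of the front face of the loose blue ring (44 mm in diameter, 8 mm thick), which looks to -x, 62 to 72 mm from the rod tip. It slides back with about 2 N of friction and stays where left. A fixed steel sleeve inside it (the stop, 31 mm in diameter, its place not measured) stops the wheel solidly when the wheel's inner face is 77 to 93 mm from the rod tip: feel for it
- wheel_center (a point): Centre of the loose orange grinding wheel: 60 mm in diameter, 30 mm thick, bore 23 mm in diameter right through along its x axis, about 0.18 kg, both sides alike
- spacer_center (a point): Centre of the loose aluminium spacer: 50 mm in diameter, 30 mm long, bore 23 mm in diameter right through along its x axis, about 0.14 kg, both ends alike
- cap_center (a point): Centre of the loose black end cap: 50 mm in diameter, 39 mm long along its x axis, about 0.12 kg. A blind bore, 23 mm in diameter and 35 mm deep, is open at its +x end; its closed -x end has a red disc
- rack: Fixed rack, 270 x 60 mm, origin at the centre of its underside. Wheel, spacer and cap lie on it in any order about 75 mm apart along its x, each on its rim, own x along the rack's x, in a shallow V of black rails 40 mm wide overall, its bottom 50 mm above the work surface (centres at 82 mm: wheel, 77 mm: spacer, cap). Its +x is within 25 degrees of the rod's +x
- mill_case: Bystander: clear case of end mills, 45 x 80 mm, 62 mm high, origin at the centre of its underside; leave alone
- orange_case: Bystander: clear case of end mills with orange foot, 45 x 64 mm, 62 mm high, origin at the centre of its underside; leave alone
- wrench: Bystander: steel wrench lying flat along its x axis; leave alone
Things that resemble listed ones, but are neither listed nor needed, are in the scene too. Leave any purple look-alike of the part that bears spacer_center alone. Of the things shaped like the part that bears cap_center, the black one is meant.

How it is judged (in metres and radians):
On the way, in this order (a step that is already met when the one before it is completed fails the run):
1. wheel threaded on the rod and against the blue ring (x of wheel_center in the frame of flange_face between -0.017 and -0.0125 m and distance between wheel_center and flange_face below 0.0178 m and angle between the x axis of wheel_center and the x axis of flange_face, either way round below 0.12 rad), for 0.2 s.
2. spacer threaded on after it and home against the wheel (all of step 1 and distance between spacer_center and wheel_center below 0.032 m and x of spacer_center in the frame of flange_face below -0.042 m and angle between the x axis of spacer_center and the x axis of flange_face, either way round below 0.12 rad), for 0.2 s.
3. end cap on, everything home, and the cap pressed: at least 8 N reaches the spacer for 0.3 s (all of step 2 and distance between cap_center and spacer_center below 0.0365 m and x of cap_center in the frame of flange_face below -0.075 m and angle between the x axis of cap_center and the x axis of flange_face, either way round below 0.12 rad and contact force between cap and spacer above 8 N), for 0.3 s.
At the end, for the whole second after the job is handed in: Wheel, spacer and cap are on the rod in that order, released and at rest, each seated against the one before it with a gap of at most about 2 mm, and square to the rod (all of step 2 and distance between cap_center and spacer_center below 0.0365 m and x of cap_center in the frame of flange_face below -0.075 m and angle between the x axis of cap_center and the x axis of flange_face, either way round below 0.12 rad and linear speed of cap below 0.02 m/s); the robot touches nothing.
It fails at once if the wheel was pressed against its seat with more than 21 N (contact force between wheel and stop above 21 N).
It fails at once if a bystander was shifted more than 25 mm (distance of any of mill_case, orange_case, wrench from where it was at the start of the episode above 0.025 m).
It also fails if it takes over 72 s, if anything falls off the work surface, if the arm or the gripper's body presses on something with over 40 N, if the wrist force passes 120 N, or if a joint passes its speed limit or range.

## Working session

There is one attempt and no reset: what is moved stays moved. The work goes in short steps, each a Python script; the robot and the scene stay as the last script left them, time stands still between calls to the robot, and variables do not carry over. Pictures are saved under pics/ and viewed, at most 10 in all, crops included, and the job is handed in when it is done.

```bash
ls; mkdir -p pics; python3 - <<'E'
from bench import manip,get_image
import cv2,numpy as np,pickle
d={n:get_image(n) for n in("scene","top")}
pickle.dump(d,open("im0.pkl","wb"))
for n in d:
    cv2.imwrite(f"pics/{n}0.png",d[n]["color"][:,:,::-1]); print(n,d[n]["K"].round(1).tolist(),d[n]["world_from_camera"].round(3).tolist())
print(manip.read_time_s(),manip.read_tcp_rot(),manip.read_contact_force())
E
```

```text
pics
scene [[419.0, 0.0, 321.4], [0.0, 419.0, 200.0], [0.0, 0.0, 1.0]] [[0.537, 0.735, -0.413, 0.864], [0.844, -0.471, 0.259, -0.231], [-0.004, -0.488, -0.873, 0.831], [0.0, 0.0, 0.0, 1.0]]
top [[379.7, 0.0, 314.9], [0.0, 379.7, 202.3], [0.0, 0.0, 1.0]] [[0.008, -0.985, 0.171, 0.392], [-1.0, -0.01, -0.007, 0.012], [0.009, -0.171, -0.985, 0.899], [0.0, 0.0, 0.0, 1.0]]
0.1 [[ 9.28385307e-01  3.71618472e-01 -6.57918755e-04]
 [ 3.71619024e-01 -9.28384491e-01  1.24045886e-03]
 [-1.49824141e-04 -1.39611891e-03 -9.99999014e-01]] [-0.04915869  0.50163338 -0.05105791]
```

View pics/scene0.png

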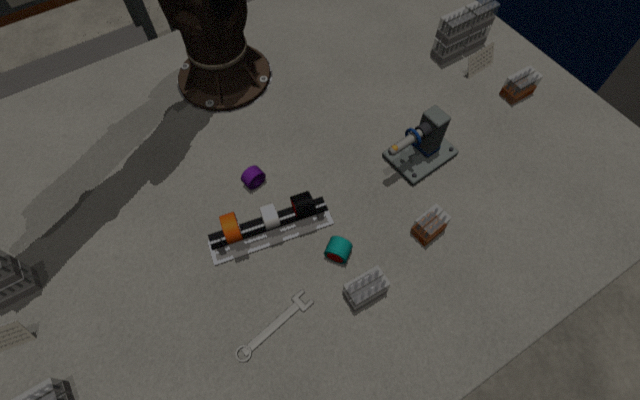

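View pics/top0.png

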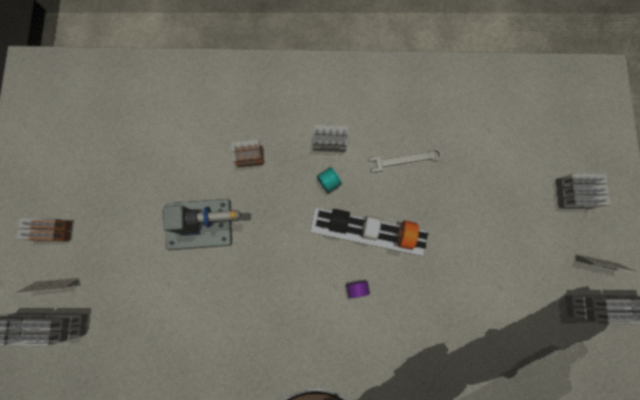

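```bash
python3 - <<'E'
import cv2,numpy as np,pickle
d=pickle.load(open("im0.pkl","rb"))
def crop(n,x,y,w,h,s):
    return cv2.resize(d[n]["color"][y:y+h,x:x+w,::-1],None,fx=s,fy=s,interpolation=cv2.INTER_CUBIC)
a=crop("top",155,190,100,65,8); 
cv2.imwrite("pics/c1.png",np.clip(a*1.3,0,255))
b=np.vstack([crop("scene",375,95,100,60,5),crop("top",310,200,125,60,4)])
cv2.imwrite("pics/c2.png",np.clip(b*1.3,0,255))
E
```

```text
[ WARN:0@0.056] global loadsave.cpp:1063 imwrite_ Unsupported depth image for selected encoder is fallbacked to CV_8U.
```

View pics/c1.png

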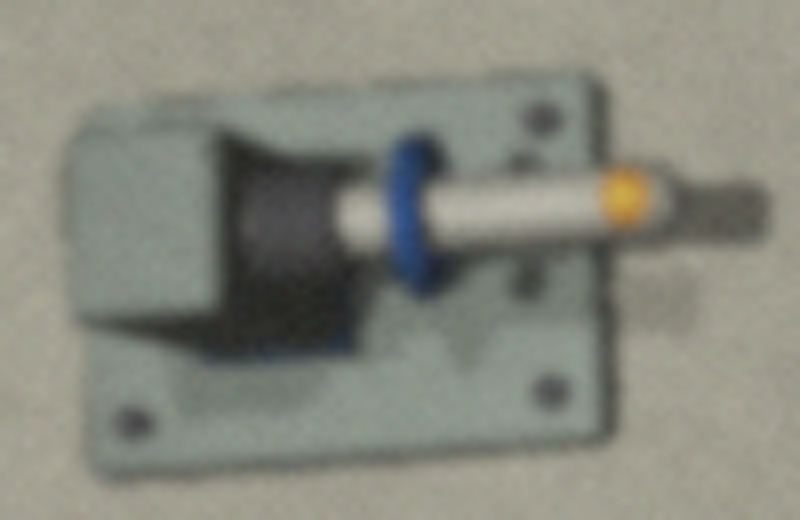

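View pics/c2.png

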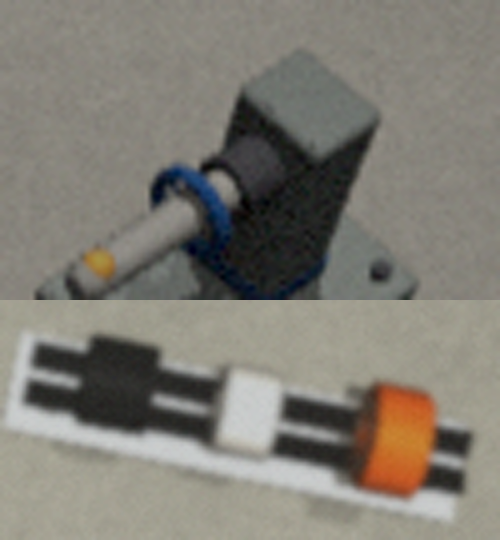

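```bash
cat > vis.py <<'E'
import cv2,numpy as np
def ray(im,p):
    T=im["world_from_camera"];d=T[:3,:3]@np.linalg.solve(im["K"],[p[0],p[1],1.]);return T[:3,3],d
def onz(im,p,z):
    c,d=ray(im,p);return c+d*(z-c[2])/d[2]
def tri(a,p,b,q):
    c,d=ray(a,p);e,f=ray(b,q);s=np.linalg.lstsq(np.c_[d,-f],e-c,rcond=None)[0]
    A,B=c+s[0]*d,e+s[1]*f;return (A+B)/2,np.linalg.norm(A-B)
def blob(im,lo,hi,box,k=3):
    x,y,w,h=box;H=cv2.cvtColor(im["color"],cv2.COLOR_RGB2HSV)[y:y+h,x:x+w]
    m=cv2.inRange(H,lo,hi);cs=cv2.findContours(m,0,1)[0]
    c=max(cs,key=cv2.contourArea)+np.array([x,y]);return c
E
python3 - <<'E'
import pickle
from vis import *
d=pickle.load(open("im0.pkl","rb"));t,s=d["top"],d["scene"]
def cen(c): M=cv2.moments(c);return np.array([M["m10"],M["m01"]])/M["m00"]
br=((15,140,150),(32,255,255))
bt=cen(blob(t,*br,(215,200,30,30)));bs=cen(blob(s,*br,(380,140,25,20)))
print("ball",bt,bs,tri(t,bt,s,bs),onz(t,bt,.117))
# rod edges
g=cv2.GaussianBlur(t["color"].astype(float).sum(2),(0,0),.7)
P=[]
for u in range(211,229):
    col=np.interp(np.arange(205,226,.1),np.arange(400),np.gradient(g[:,u])); 
    y=np.arange(205,226,.1);i=col[:100].argmax();j=100+col[100:].argmin();P.append((u,y[i],y[j]))
P=np.array(P);print(P[::3].round(1).tolist())
a=np.polyfit(P[:,0],P[:,1:].mean(1),1)
A=[onz(t,(u,np.polyval(a,u)),.11) for u in(211,228)];v=A[0]-A[1];print("rod",A,np.degrees(np.arctan2(v[1],v[0])))
# base edges from crop px
f=lambda u,v:(155+(u+.5)/8-.5,190+(v+.5)/8-.5)
for p,q in(((100,478),(605,442)),((250,93),(595,72))):
    w=onz(t,f(*p),.015)-onz(t,f(*q),.015);print("base yaw",np.degrees(np.arctan2(w[1],w[0])))
# tip end & ring face in crop
print("tip",onz(t,f(668,200),.11),"ringface",onz(t,f(437,215),.11))
# parts
W=blob(t,(3,140,90),(20,255,255),(380,205,60,60));r=cv2.minAreaRect(W);print("wheel",r,onz(t,cen(W),.085))
S=blob(t,(0,0,190),(179,60,255),(355,212,27,34));print(cv2.minAreaRect(S))
print("rackcorners+cap")
k=lambda u,v:(310+(u+.5)/4-.5,200+(v-300+.5)/4-.5)
for n,p,z in(("cap",(119,382),.08),("spacer",(249,410),.08),("wheel",(398,440),.085)):print(n,onz(t,k(*p),z))
for p,q in(((8,428),(452,520)),((28,335),(470,432))):
    w=onz(t,k(*p),.01)-onz(t,k(*q),.01);print("rack yaw",np.degrees(np.arctan2(w[1],w[0])),np.linalg.norm(w))
E
```

```text
Traceback (most recent call last):
  File "vis.py", line 12, in blob
    c=max(cs,key=cv2.contourArea)+np.array([x,y]);return c
      ~~~^^^^^^^^^^^^^^^^^^^^^^^^
ValueError: max() iterable argument is empty
```

```bash
cat > meas.py <<'E'
import pickle
from vis import *
d=pickle.load(open("im0.pkl","rb"));t,s=d["top"],d["scene"]
def cen(c): M=cv2.moments(c);return np.array([M["m10"],M["m01"]])/M["m00"]
br=((12,90,110),(35,255,255))
bt=cen(blob(t,*br,(215,200,30,30)));bs=cen(blob(s,*br,(380,135,30,30)))
print("ball",bt,bs,tri(t,bt,s,bs),onz(t,bt,.117))
# rod edges
g=cv2.GaussianBlur(t["color"].astype(float).sum(2),(0,0),.7)
P=[]
for u in range(211,229):
    col=np.interp(np.arange(205,226,.1),np.arange(400),np.gradient(g[:,u])); 
    y=np.arange(205,226,.1);i=col[:100].argmax();j=100+col[100:].argmin();P.append((u,y[i],y[j]))
P=np.array(P);print(P[::3].round(1).tolist())
a=np.polyfit(P[:,0],P[:,1:].mean(1),1)
A=[onz(t,(u,np.polyval(a,u)),.11) for u in(211,228)];v=A[0]-A[1];print("rod",A,np.degrees(np.arctan2(v[1],v[0])))
# base edges from crop px
f=lambda u,v:(155+(u+.5)/8-.5,190+(v+.5)/8-.5)
for p,q in(((100,478),(605,442)),((250,93),(595,72))):
    w=onz(t,f(*p),.015)-onz(t,f(*q),.015);print("base yaw",np.degrees(np.arctan2(w[1],w[0])))
print("tip",onz(t,f(668,200),.11),"ringface",onz(t,f(437,215),.11))
k=lambda u,v:(310+(u+.5)/4-.5,200+(v-300+.5)/4-.5)
for n,p,z in(("cap",(119,382),.08),("spacer",(249,410),.08),("wheel",(398,440),.085)):print(n,onz(t,k(*p),z))
for p,q in(((8,428),(452,520)),((28,335),(470,432))):
    w=onz(t,k(*p),.01)-onz(t,k(*q),.01);print("rack yaw",np.degrees(np.arctan2(w[1],w[0])),np.linalg.norm(w))
W=blob(t,(3,120,60),(20,255,255),(380,205,60,60));print("wheel",cv2.minAreaRect(W),onz(t,cen(W),.085))
E
python3 meas.py
```

```text
ball [232.55555556 214.09259259] [394.56989247 146.78494624] (array([0.50162122, 0.1773317 , 0.11873325]), np.float64(0.0011250321497209205)) [0.5015772  0.17719252 0.117     ]
[[211.0, 213.0, 220.0], [214.0, 213.0, 219.0], [217.0, 213.0, 219.0], [220.0, 212.0, 219.0], [223.0, 213.0, 218.0], [226.0, 212.0, 218.0]]
rod [array([0.49737458, 0.2234542 , 0.11      ]), array([0.50091544, 0.18812009, 0.11      ])] 95.72255963089987
base yaw 94.58628270557547
base yaw 94.12538849753386
tip [0.50167015 0.16711188 0.11      ] ringface [0.49713747 0.22722477 0.11      ]
cap [ 0.4957226  -0.04735648  0.08      ]
spacer [ 0.48110571 -0.11783022  0.08      ]
wheel [ 0.4651251  -0.19694083  0.085     ]
rack yaw 78.80315375670793 0.2638798567166995
rack yaw 78.02865633606221 0.26599820257394263
wheel ((408.51763916015625, 234.6705780029297), (19.740671157836914, 26.248586654663086), 12.52880859375) [ 0.4646931  -0.19639627  0.085     ]
```

```bash
cat > lib.py <<'E'
import numpy as np
from bench import manip
RY=np.radians(94.5);r=np.array([np.cos(RY),np.sin(RY),0]);n=np.array([np.sin(RY),-np.cos(RY),0])
TIP=np.array([.5025,.1653,.110]);KY=np.radians(78.4)
PARTS=dict(wheel=(.4652,-.1967,.082),spacer=(.4811,-.1178,.077),cap=(.4957,-.0474,.077))
DZ=.002
def R(a,flip=0):
    a+=np.pi*flip;x=np.array([np.cos(a),np.sin(a),0]);z=np.array([0,0,-1.]);return np.c_[x,np.cross(z,x),z]
def F(): return np.array(manip.read_contact_force())
def local(f): return np.array([f@r,f@n,f[2]])   # along rod, lateral, up
def T(): return round(manip.read_time_s(),2)
FLIP=0
def pick(name):
    p=np.array(PARTS[name]);p[2]+=DZ
    manip.move_ptp(p+[0,0,.07],R(KY,FLIP));manip.servo_line(p,max_speed=.15);manip.gripper_to(0)
    print(name,"grip",manip.read_opening(),manip.read_grip_force(),T())
    manip.servo_line(p+[0,0,.08],max_speed=.2)
    print("held",manip.read_opening(),T())
def pre(back,z0=.0005):
    q=TIP-r*back+[0,0,DZ+z0]
    manip.move_ptp(q+[0,0,.05],R(RY,FLIP));manip.servo_line(q,max_speed=.15)
E
python3 - <<'E'
import lib;from lib import *
for fl in(0,-1):
    for p,a in((PARTS["wheel"],KY),(PARTS["cap"],KY),(TIP-.06*r,RY),(TIP+.08*r,RY)):
        j=manip.solve_ik(np.array(p)+[0,0,.005],R(a,fl));print(fl,None if j is None else np.round(j,1))
E
```

```text
0 [ 32.3  28.  -20.5 115.8  15.3  38.7  -9.6]
0 [ 19.6  29.1 -26.9 116.6  20.5  38.9 -32.2]
0 [  9.8  29.8 -37.2 111.8  24.6  46.4 -36.6]
0 [  8.1  41.7 -60.3 105.8  42.6  58.6 -65.6]
-1 [ -25.8   43.1   65.7  120.3  -52.    52.3 -121.2]
-1 [ 41.9  41.4 -61.3 114.9  46.7  52.9 123.8]
-1 [ 24.5  39.2 -61.2 110.7  41.9  56.  127.7]
-1 [  8.6  42.2 -61.3 105.8  43.4  59.2 113.8]
```

```bash
python3 - <<'E'
from lib import *
import cv2
from bench import get_image
pick("wheel"); pre(.05); print(manip.read_ee_pos(),np.round(manip.read_joint_pos(),1),T())
manip.wait(.2);print([local(F()).round(2).tolist() for _ in range(3)],T())
for n,(x,y,w,h) in(("scene",(350,90,100,75)),("top",(155,185,110,70))):
    c=get_image(n)["color"][y:y+h,x:x+w,::-1];cv2.imwrite(f"pics/w_{n}.png",cv2.resize(c,None,fx=5,fy=5,interpolation=2))
a=[cv2.imread(f"pics/w_{n}.png") for n in("scene","top")]
cv2.imwrite("pics/w1.png",np.vstack([cv2.copyMakeBorder(i[:300],0,0,0,550-i.shape[1],0) for i in a])[:600])
E
```

```text
wheel grip 0.6923748931890779 62.97673522727564 2.76
held 0.6910108923574844 3.31
[0.50660377 0.11459234 0.11263321] [  2.8  28.2 -28.7 112.2  19.   44.3 -32.4] 4.99
[[0.95, -0.89, -0.94], [0.95, -0.89, -0.94], [0.95, -0.89, -0.94]] 5.19
```

View pics/w1.png

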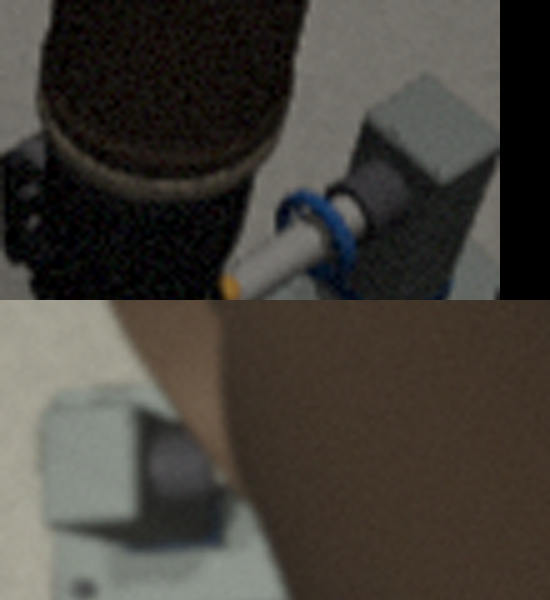

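```bash
cat >> lib.py <<'E'
def push(s0,s1,step,f0,stop,dn=0.,dz=0.,z0=.0005,gain=1e-4,speed=.04,lat=True,every=1):
    """advance TCP from s0 to s1 past TIP along rod; yield to side forces; halt when axial reaction > stop"""
    s=s0;k=0
    while s<s1-1e-9:
        s=min(s+step,s1);q=TIP+r*s+n*dn+[0,0,DZ+z0+dz]
        manip.servo_line(q,max_speed=speed);f=local(F())-f0
        k+=1
        if k%every==0 or -f[0]>stop: print(f"s={s*1e3:.1f} act={(np.array(manip.read_ee_pos())-TIP)@r*1e3:.2f} f={f.round(1)} dn={dn*1e3:.2f} dz={dz*1e3:.2f} t={T()}")
        if -f[0]>stop: break
        if lat:
            dn+=np.clip(gain*f[1],-.0004,.0004) if abs(f[1])>1 else 0
            dz+=np.clip(gain*(f[2]),-.0003,.0003) if abs(f[2])>4 else 0
    return s,dn,dz,f
E
python3 - <<'E'
from lib import *
f0=local(F())
manip.servo_line(TIP-r*.022+[0,0,DZ+.0005],max_speed=.1)
print(push(-.022,.010,.002,f0,8))
E
```

```text
s=-20.0 act=-20.43 f=[ 0.5 -0.3  0.4] dn=0.00 dz=0.00 t=5.97
s=-18.0 act=-18.00 f=[ 1.  -1.1 -0.4] dn=0.00 dz=0.00 t=6.22
s=-16.0 act=-15.79 f=[ 1.  -0.6  1.4] dn=-0.11 dz=0.00 t=6.47
s=-14.0 act=-13.78 f=[ 1.2 -0.2 -0.6] dn=-0.11 dz=0.00 t=6.72
s=-12.0 act=-11.81 f=[ 0.5 -0.9  0.8] dn=-0.11 dz=0.00 t=6.97
s=-10.0 act=-9.83 f=[ 0.4 -0.2 -0.1] dn=-0.11 dz=0.00 t=7.22
s=-8.0 act=-7.87 f=[-0.3 -2.2  4. ] dn=-0.11 dz=0.00 t=7.47
s=-6.0 act=-5.62 f=[-0.7 -1.1  3.1] dn=-0.34 dz=0.00 t=7.72
s=-4.0 act=-3.60 f=[-0.3 -0.7  2.8] dn=-0.44 dz=0.00 t=7.97
s=-2.0 act=-1.66 f=[ 0.9 -1.1  3.3] dn=-0.44 dz=0.00 t=8.22
s=0.0 act=0.31 f=[ 0.3 -0.7  3.8] dn=-0.56 dz=0.00 t=8.47
s=2.0 act=2.29 f=[-0.2 -1.8  3.6] dn=-0.56 dz=0.00 t=8.72
s=4.0 act=4.36 f=[-0.1 -0.1  4. ] dn=-0.74 dz=0.00 t=8.97
s=6.0 act=6.35 f=[ 0.3 -1.3  3.6] dn=-0.74 dz=0.00 t=9.22
s=8.0 act=8.36 f=[ 0.6 -0.6  3.5] dn=-0.87 dz=0.00 t=9.47
s=10.0 act=10.36 f=[-0.  -1.1  3.8] dn=-0.87 dz=0.00 t=9.72
(0.01, np.float64(-0.0009735793011127962), 0.0, array([-1.89880367e-03, -1.06150277e+00,  3.84300974e+00]))
```

```bash
sed -i 's/abs(f\[1\])>1 else/abs(f[1])>1.8 else/' lib.py; python3 - <<'E'
from lib import *
f0=np.array([.95,-.89,-.94])
s,dn,dz,f=push(.010,.049,.003,f0,9,dn=-.0009,every=3)
s,dn,dz,f=push(s,.059,.0012,f0,9,dn=dn,dz=dz,speed=.02,every=3)
if -f[0]<9: s,dn,dz,f=push(s,.082,.0005,f0,9,dn=dn,dz=dz,speed=.02,every=4)
print(s,dn,dz,f)
E
```

```text
s=19.0 act=19.57 f=[1.1 0.5 2.7] dn=-0.90 dz=0.00 t=10.47
s=28.0 act=27.79 f=[-0.1  0.1 -0.9] dn=-0.90 dz=0.00 t=11.22
s=37.0 act=37.28 f=[-1.1  1.  -1. ] dn=-0.90 dz=0.00 t=11.97
s=46.0 act=46.15 f=[-0.5  1.3 -1. ] dn=-0.90 dz=0.00 t=12.72
s=52.6 act=52.74 f=[-2.7  1.2 -1.2] dn=-0.90 dz=0.00 t=13.72
s=56.2 act=56.38 f=[-2.   1.1 -1. ] dn=-0.90 dz=0.00 t=14.47
s=59.0 act=58.99 f=[-2.5  0.7 -0.8] dn=-0.90 dz=0.00 t=15.22
s=61.0 act=61.08 f=[-1.5 -0.  -1.1] dn=-0.90 dz=0.00 t=16.23
s=63.0 act=63.09 f=[-1.6  0.2 -1.4] dn=-0.90 dz=0.00 t=17.23
s=65.0 act=65.07 f=[-4.4 -0.1 -1.7] dn=-0.90 dz=0.00 t=18.23
s=67.0 act=67.05 f=[-2.4  0.8 -0.5] dn=-0.90 dz=0.00 t=19.23
s=69.0 act=67.69 f=[-8.1 -0.4  1.4] dn=-0.90 dz=0.00 t=20.23
s=70.0 act=67.70 f=[-10.7  -1.    2.9] dn=-0.90 dz=0.00 t=20.73
0.07 -0.0009 0.0 [-10.74005672  -0.95052739   2.93147766]
```

```bash
cat >> lib.py <<'E'
def release(s,dn):
    manip.servo_line(TIP+r*s+n*dn+[0,0,DZ+.0003],max_speed=.05);manip.wait(.2)
    manip.gripper_to(1.0);p=np.array(manip.read_ee_pos());print("rel",local(F()).round(1),T())
    manip.servo_line(p+[0,0,.1],max_speed=.25)
E
python3 - <<'E'
from lib import *
release(.0682,-.0009)
pick("spacer");pre(.05);manip.wait(.2);f0=local(F());print("f0",f0)
s,dn,dz,f=push(-.05,-.020,.030,f0,8,dn=-.0009,speed=.1)
s,dn,dz,f=push(s,-.004,.002,f0,8,dn=dn,dz=dz,every=3)
if -f[0]<8: s,dn,dz,f=push(s,.029,.003,f0,8,dn=dn,dz=dz,every=3)
if -f[0]<8: s,dn,dz,f=push(s,.044,.0006,f0,9,dn=dn,dz=dz,speed=.02,every=4)
print(s,dn,dz,f,T())
E
```

```text
rel [-0.4 -0.2 -0.6] 21.56
spacer grip 0.5720972438728552 60.746817626059055 24.49
held 0.576095409376595 25.04
f0 [-0.21371835 -0.26249248 -1.59448642]
s=-20.0 act=-19.66 f=[-0.6  0.5  0.3] dn=-0.90 dz=0.00 t=27.11
s=-14.0 act=-13.82 f=[ 0.4 -0.6 -0.1] dn=-0.90 dz=0.00 t=27.86
s=-8.0 act=-7.88 f=[-0.   0.2  1.2] dn=-0.90 dz=0.00 t=28.61
s=5.0 act=5.50 f=[ 1.5 -0.3  3.8] dn=-0.90 dz=0.30 t=29.86
s=14.0 act=14.52 f=[ 2.  -0.2  3.4] dn=-0.90 dz=0.60 t=30.61
s=23.0 act=23.45 f=[ 0.8 -0.6  4.4] dn=-0.90 dz=0.60 t=31.36
s=31.4 act=31.44 f=[0.1 0.2 1.1] dn=-0.90 dz=0.90 t=32.86
s=33.8 act=33.82 f=[-0.6  1.1  0.3] dn=-0.90 dz=0.90 t=33.86
s=36.2 act=36.28 f=[ 1.2 -0.1  0.3] dn=-0.90 dz=0.90 t=34.86
s=38.6 act=38.69 f=[-0.7  0.8  0.8] dn=-0.90 dz=0.90 t=35.86
s=41.0 act=39.17 f=[-8.5 -0.9  4.1] dn=-0.90 dz=0.90 t=36.86
s=41.6 act=39.23 f=[-9.1  0.9  1.8] dn=-0.90 dz=1.20 t=37.11
0.041600000000000054 -0.0009 0.0012 [-9.12552725  0.86536737  1.81710822] 37.11
```

```bash
python3 - <<'E'
from lib import *
release(.0396,-.0009)
pick("cap");pre(.06);manip.wait(.2);f0=local(F());print("f0",f0)
s,dn,dz,f=push(-.06,-.028,.032,f0,8,dn=-.0009,speed=.1)
s,dn,dz,f=push(s,-.010,.002,f0,8,dn=dn,dz=dz,every=3)
if -f[0]<8: s,dn,dz,f=push(s,-.004,.002,f0,8,dn=dn,dz=dz)
if -f[0]<8: s,dn,dz,f=push(s,.012,.0006,f0,9,dn=dn,dz=dz,speed=.02,every=3)
print(s,dn,dz,f,T())
E
```

```text
rel [ 0.2 -0.2 -0.4] 38.02
cap grip 0.5744071479495462 60.80837678164244 40.62
held 0.5707436643367341 41.17
f0 [ 0.32761014 -0.36071173 -1.60740368]
s=-28.0 act=-27.84 f=[-1.  -0.1 -0.1] dn=-0.90 dz=0.00 t=42.98
s=-22.0 act=-21.81 f=[ 0.5  0.7 -0. ] dn=-0.90 dz=0.00 t=43.73
s=-16.0 act=-15.80 f=[0.7 0.5 0.4] dn=-0.90 dz=0.00 t=44.48
s=-10.0 act=-9.83 f=[-1.5 -0.3  3.4] dn=-0.90 dz=0.00 t=45.23
s=-8.0 act=-7.50 f=[-0.8  0.4  3.2] dn=-0.90 dz=0.00 t=45.48
s=-6.0 act=-5.51 f=[-0.1 -0.6  3.9] dn=-0.90 dz=0.00 t=45.73
s=-4.0 act=-3.65 f=[1.3 1.5 4.2] dn=-0.90 dz=0.00 t=45.98
s=-2.2 act=-2.19 f=[-1.4 -0.1  3.7] dn=-0.90 dz=0.60 t=46.73
s=-0.4 act=-0.28 f=[-0.8  0.9  3. ] dn=-0.90 dz=0.60 t=47.48
s=1.4 act=1.50 f=[-1.5  0.8  2.1] dn=-0.90 dz=0.60 t=48.23
s=3.2 act=3.33 f=[-1.3  0.5  4.4] dn=-0.90 dz=0.60 t=48.98
s=5.0 act=5.02 f=[-1.6  0.4  2.3] dn=-0.90 dz=0.90 t=49.73
s=6.8 act=5.23 f=[-7.5  0.3  4.3] dn=-0.90 dz=0.90 t=50.48
s=7.4 act=5.26 f=[-9.8  1.8  2.7] dn=-0.90 dz=1.20 t=50.73
0.007399999999999998 -0.0009 0.0012 [-9.76967501  1.80051415  2.7317519 ] 50.73
```

```bash
python3 - <<'E'
from lib import *
f0=np.array([.33,-.36,-1.6])
s,dn,dz,f=push(.0074,.0105,.0004,f0,14.3,dn=-.0009,dz=.0008,speed=.02,lat=False)
for _ in range(5): manip.wait(.14);print((local(F())-f0).round(1),T())
release(.0057,-.0009)
E
```

```text
s=7.8 act=5.26 f=[-9.9 -0.6  5.2] dn=-0.90 dz=0.80 t=50.98
s=8.2 act=5.28 f=[-11.1   0.2   5.3] dn=-0.90 dz=0.80 t=51.23
s=8.6 act=5.28 f=[-13.9   0.4   6.8] dn=-0.90 dz=0.80 t=51.48
s=9.0 act=5.32 f=[-14.1  -1.1   8.4] dn=-0.90 dz=0.80 t=51.73
s=9.4 act=5.33 f=[-14.7   0.4   9. ] dn=-0.90 dz=0.80 t=51.98
[-14.3   0.2   8.5] 52.12
[-15.6  -0.    7.7] 52.27
[-14.   -0.2   7.6] 52.41
[-15.7  -0.7   7.4] 52.55
[-14.4  -0.6   8.6] 52.69
rel [ 0.6  0.2 -0.5] 53.6
```

```bash
python3 - <<'E'
from lib import *
import cv2
from bench import get_image
manip.move_ptp(np.array([.48,-.2,.25]),R(KY,0));print(T())
a=[]
for n,(x,y,w,h) in(("scene",(365,90,110,60)),("top",(155,185,110,60))):
    a.append(cv2.resize(get_image(n)["color"][y:y+h,x:x+w,::-1],None,fx=5,fy=5,interpolation=2))
cv2.imwrite("pics/end.png",np.vstack(a))
E
```

```text
55.55
```

View pics/end.png

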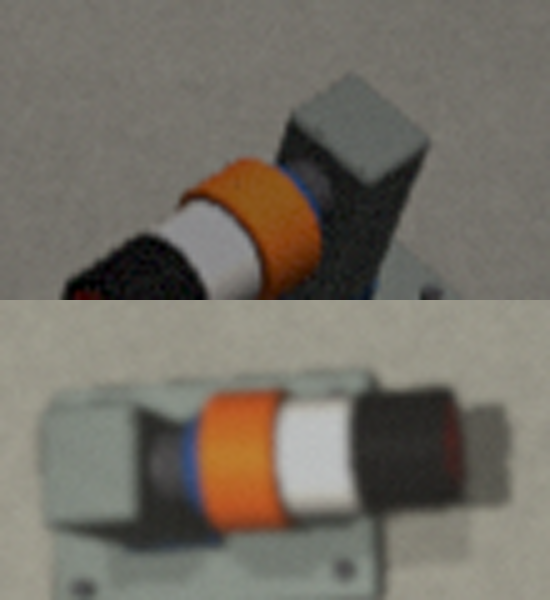

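The picture shows the pack closed up and square. Ring, wheel, spacer and cap touch one another, and the red disc faces outward at about (455,450) in the lower crop.

```bash
python3 -c "
from bench import manip
print(manip.hand_in())"
```

```text
the job is handed in; nothing more can be done
None
```

The wheel, spacer and cap are seated on the rod and touching, and I held the cap at about 15 N for over half a second before letting go; the job was handed in at about 56 s with no verdict shown.

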